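# Open the hex-nut compartment of the round parts box

## Task

On the larger of the two round parts boxes, turn the white cap by its grip until its opening lies squarely over the compartment whose sample on the flange is the hex nut, so that compartment can be refilled. Then let go of it and leave the cap of the smaller box as it is.

Things in the scene. Friction and masses are not known exactly. Their poses are not given: they have to be found in the camera images.
- box: Larger round parts box, grey, fixed to the bench: flange 212 mm across, its top 12 mm above the bench; drum 128 mm across, 44 mm high, with six 60 degree compartments under the cap. A sample part stands on the flange outside each one. Origin on the turning axis at bench height; z up.
- cap: Its white cap, 126 mm across, 6 mm thick. Origin on the axis at the underside, 46 mm up; z up. Opening: 48 degree wedge, 31 to 63 mm out, centred on the cap's +x. Grip: upright bar through the axis, 16 mm thick (cap x), 66 mm long (cap y), top 88 mm above the bench. Turns about z, either way, friction 0.05 N m, stays where left, cannot lift. Starts 50 to 70 degrees from the nut.
- nut: Steel hex nut, 30 mm across flats, 16 mm high, fixed on the larger box's flange 85 mm from the axis, straight out from the middle of the compartment it marks. Origin: centre of its underside, 12 mm above the bench; z up. The other samples there: a lying screw, angle bracket, ball, wooden pin, thin washer.
- cap2_opening (a point): Middle of the opening in the cap of the smaller round parts box (flange 170 mm across, cap 101 mm, same heights, no hex nut), at the cap's top, 52 mm above the bench, 38 mm from that cap's axis; x points outwards from the axis, z up. Not to be turned.

How it is judged:
At the end, for the whole second after the job is handed in: The opening of the larger box's cap points at the hex nut within about 12 degrees (the nut's centre within 17.7 mm of the line from the axis through the opening), and the cap is at rest (x of nut in the frame of cap above 0.06 m and y of nut in the frame of cap between -0.0177 and 0.0177 m and angular speed of cap below 0.05 rad/s); the robot touches nothing.
It fails at once if the smaller box's cap is turned (its opening moved more than 12 mm) (distance of cap2_opening from where it was at the start of the episode above 0.012 m).
It also fails if it takes over 32 s, if anything falls off the work surface, if the arm or the gripper's body presses on something with over 40 N, if the wrist force passes 120 N, or if a joint passes its speed limit or range.

## Robot

A 7-joint arm with a two-finger parallel gripper is mounted at the origin on the work surface. World frame = base frame: x ahead of the robot, y to its left, z up, the work surface at z = 0. Lengths are in m, angles in rad, forces in N, time in s.
With the tool pointing down it reaches from about 0.4 to 0.9 m from the base axis. Payload 5.6 kg.
Tool frame: the origin (TCP) lies on the centre line of the jaws, within the pads' length; the fingertips stand 11 mm ahead of it and the grasp point (between the pads) lies 8 mm behind it (arm.nose_length is the distance from the TCP to the fingertips, in m); z points along the fingers, y is the line along which they close (so a half turn about z gives the same grasp; the last joint's range is limited). The gripper opens to 92 mm and grips with 3 to 60 N. Pads are 20 mm wide; open, the fingers measure 128 mm over their backs; the gripper's body (75 mm by 189 mm) begins 69 mm behind the grasp point.
Start: joints at [-1.329, 0.468, -0.012, 1.603, 0.006, 1.071, -0.056], TCP at [0.183, 0.624, 0.226] pointing down, gripper open.
Joint ranges: [-2.53, 2.53], [-0.31, 2.02], [-1.57, 1.55], [0.28, 2.44], [-1.29, 4.43], [0.15, 1.84], [-2.92, 2.92]. Speed limits (rad/s): [2.57, 2.57, 3.14, 3.14, 3.14, 3.14, 3.14].

## Interface

Orientations are given as a rotation vector (axis times angle).
In Python, from workcell import arm gives the robot as it stands. The module is installed in compiled form; this text tells all that it offers. Calls block until the motion is done:
- arm.move_pose(position, orientation): joint-space move of the TCP to a pose.
- arm.line_to(position, rate=0.15, ori=None, f_stop=None): straight line of the TCP; ori=None keeps the orientation; rate is the mean speed in m/s. With f_stop (N) it stops when the force on the tool has changed by that much, and returns True; else False.
- arm.movej(angles): joint-space move.
- arm.gripper_open() and arm.grasp(newtons=None): open the fingers fully, or close them until they stop; newtons is the grip in N (None keeps the last).
- arm.hold(seconds).
- arm.inverse_kinematics(position, orientation): joint angles nearest the present ones, or None.
- arm.snapshot(name): name is "scene" or "top"; returns the picture (420x560x3 uint8, red, green, blue); there is no depth.
- arm.camera_info(name): a dict with "fx", "fy", "cx", "cy" (pixels), "D" ([k1, k2, p1, p2, k3] as OpenCV has them; the pictures are not rectified), "camera_from_world" (4x4, takes a point from world to camera coordinates). Camera axes: x right, y down, z forward; pixel columns grow to the right and rows downward; lengths in m; the calibration is good to about 2 mm. A picture is of the moment at which its call begins. camera_info takes no time and is no camera call.
A pose or a line that the arm cannot do raises arm.MotionError and nothing moves.
- arm.sign_off(): hands the job in; it is judged then, once.
Readings, each from a call of its own:
- arm.read_clock(): time.
- arm.read_qpos(): joint angles.
- arm.read_dq(): joint speeds.
- arm.read_tau(): joint torques, N m.
- arm.read_tool_pos(): TCP position.
- arm.read_orientation(): TCP orientation.
- arm.read_force(): force on the tool from outside, world axes, zero at the start.
- arm.read_moment(): the same for the moment, N m.
- arm.read_finger_gap(): finger opening in m.
- arm.read_grasp_force(): force on a finger pad.
Only numpy, scipy, OpenCV 4.12 (cv2) and the standard library are available. Lean on these libraries where they do the work, as an engineer would, in place of code of your own. Each camera call takes 0.05 s, during which the arm holds its last target. There are 200 camera calls.

## Working session

There is one attempt and no reset: what is moved stays moved. The work goes in short steps, each a Python script; the robot and the scene stay as the last script left them, time stands still between calls to the robot, and variables do not carry over. Pictures are saved under pics/ and viewed, at most 10 in all, crops included, and the job is handed in when it is done.

```bash
mkdir -p pics; python3 - <<'E'
from workcell import arm
import cv2
for n in ("scene","top"):
    im=arm.snapshot(n); cv2.imwrite(f"pics/{n}0.png",im[...,::-1])
    c=arm.camera_info(n); print(n,c)
print(arm.read_clock(),arm.read_orientation())
E
```

```text
scene {'fx': 460.75966048264456, 'fy': 460.75966048264456, 'cx': 276.6919406985487, 'cy': 209.64604761664387, 'D': array([-0.07885889,  0.        ,  0.        ,  0.        ,  0.        ]), 'camera_from_world': array([[-0.02214232,  0.99974764, -0.00379223,  0.05043212],
       [ 0.65475645,  0.01163478, -0.75575037, -0.34238093],
       [-0.75551553, -0.01921705, -0.65484883,  1.33065241],
       [ 0.        ,  0.        ,  0.        ,  1.        ]])}
top {'fx': 386.54231815923936, 'fy': 386.54231815923936, 'cx': 284.54161283013724, 'cy': 216.46620117424567, 'D': array([-0.06489872,  0.        ,  0.        ,  0.        ,  0.        ]), 'camera_from_world': array([[-0.02711663, -0.99961376,  0.00608371, -0.03202125],
       [-0.99324248,  0.02625578, -0.11304867,  0.5818304 ],
       [ 0.11284527, -0.0091081 , -0.99357083,  0.69835548],
       [ 0.        ,  0.        ,  0.        ,  1.        ]])}
0.1 [-4.45987041e-01 -3.10968876e+00  2.43080460e-03]
```

View pics/top0.png

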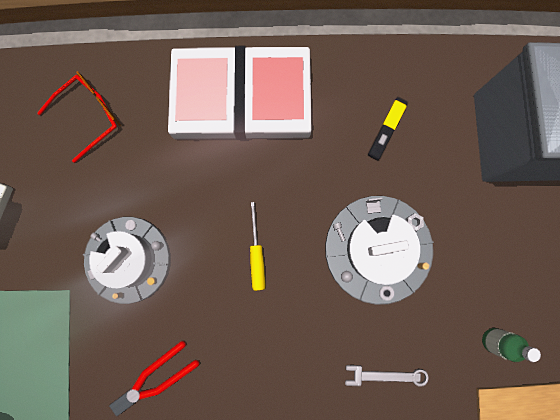

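View pics/scene0.png

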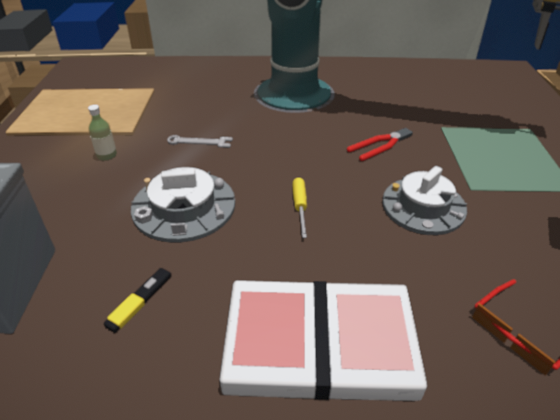

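Top view: the larger box is near (380,250) with the nut near (416,220); its opening is near (381,225) and its grip runs about (370,250)-(408,244). The smaller box is near (127,260). The scene view agrees, with the nut at (143,213).

```bash
cat > h.py <<'E'
import cv2, numpy as np
from workcell import arm
def cast(name,px,z):
    c=arm.camera_info(name); K=np.array([[c["fx"],0,c["cx"]],[0,c["fy"],c["cy"]],[0,0,1]])
    u=cv2.undistortPoints(np.array(px,float).reshape(-1,1,2),K,c["D"]).reshape(-1,2)
    T=c["camera_from_world"]; R,t=T[:3,:3],T[:3,3]; o=-R.T@t
    d=np.c_[u,np.ones(len(u))]@R
    return (o+d*((z-o[2])/d[:,2])[:,None])[:,:2]
def circle(p):
    A=np.c_[2*p,np.ones(len(p))]; s=np.linalg.lstsq(A,(p**2).sum(1),rcond=None)[0]
    return s[:2],np.sqrt(s[2]+s[:2]@s[:2])
def flange(im,name,seed,box):
    x0,y0,x1,y1=box; hsv=cv2.cvtColor(im,cv2.COLOR_RGB2HSV)
    m=np.zeros(im.shape[:2],np.uint8); m[y0:y1,x0:x1]=((hsv[...,1]<60)&(hsv[...,2]>70))[y0:y1,x0:x1]*255
    m=cv2.morphologyEx(m,cv2.MORPH_CLOSE,np.ones((9,9)))
    cs=cv2.findContours(m,cv2.RETR_EXTERNAL,cv2.CHAIN_APPROX_NONE)[0]
    return cv2.convexHull(max(cs,key=cv2.contourArea)).reshape(-1,2)
E
python3 - <<'E'
from h import *
im=cv2.imread("pics/top0.png")[...,::-1].copy()
h=flange(im,"top",None,(315,185,450,315)); p=cast("top",h,0.012); print(circle(p), np.ptp(h,0))
h2=flange(im,"top",None,(75,205,180,312)); print(circle(cast("top",h2,0.012)))
cv2.imwrite("pics/c1.png",cv2.resize(im[185:315,315:450,::-1],None,fx=4.4,fy=4.4,interpolation=cv2.INTER_CUBIC))
s=cv2.imread("pics/scene0.png"); cv2.imwrite("pics/c2.png",cv2.resize(s[135:245,120:250],None,fx=5,fy=5,interpolation=cv2.INTER_CUBIC))
E
```

```text
(array([ 0.51508795, -0.23036678]), np.float64(0.10588500149347232)) [107 108]
(array([0.51395337, 0.28166924]), np.float64(0.11706851765330871))
```

View pics/c1.png

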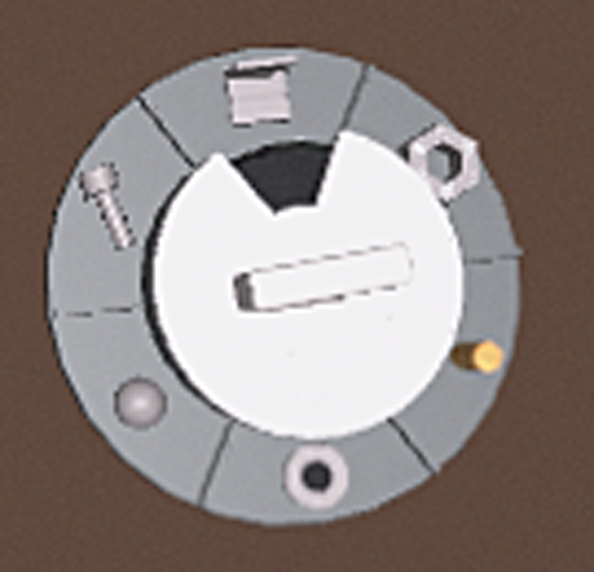

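View pics/c2.png

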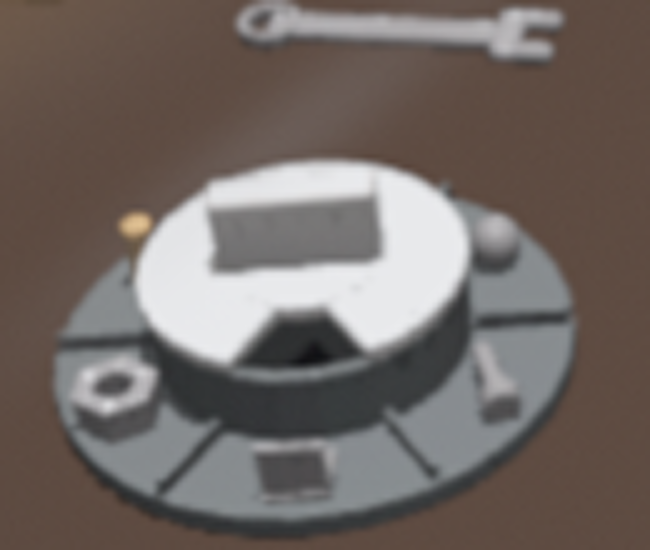

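The crops confirm it. In the c1 crop, the hex nut's top is centred at (445,162), the opening's corners are (218,155), (343,132), (275,213) and (318,205), and the grip's top runs about (252,292) to (411,263).

```bash
python3 - <<'E'
from h import *
from scipy.spatial.transform import Rotation as Ro
f=lambda p:(np.array(p,float)+.5)/4.4-.5+[315,185]
c=np.array([0.51509,-0.23037])
im=cv2.imread("pics/top0.png")
# white cap contour -> its own axis
m=np.zeros(im.shape[:2],np.uint8); m[185:315,315:450]=(im.min(2)>225)[185:315,315:450]*255
cs=max(cv2.findContours(m,cv2.RETR_EXTERNAL,cv2.CHAIN_APPROX_NONE)[0],key=cv2.contourArea)
hull=cv2.convexHull(cs).reshape(-1,2); hull=hull[hull[:,1]>225]
print("cap circle",circle(cast("top",hull,.052)))
n=cast("top",f([[445,162]]),.028)[0]
o=cast("top",f([[218,155],[343,132],[275,213],[318,205]]),.052)
g=cast("top",f([[252,292],[411,263]]),.088)
an=lambda v:np.degrees(np.arctan2(v[1],v[0]))
print("nut",n,np.linalg.norm(n-c),an(n-c))
print("open",[an(q-c) for q in o],np.linalg.norm(o-c,axis=1)); print("grip",an(g[1]-g[0]),g.mean(0),np.linalg.norm(g[1]-g[0]))
print("scene nut",an(cast("scene",[[(116.5)/5+120-.4,386/5+135-.4]],.028)[0]-c))
R0=Ro.from_rotvec(arm.read_orientation()); print(R0.as_matrix().round(3))
for a in range(-180,181,15):   # tool y at angle a
    a_=np.radians(a); y=[np.cos(a_),np.sin(a_),0]; z=[0,0,-1]; x=np.cross(y,z)
    q=arm.inverse_kinematics([*c,.085],Ro.from_matrix(np.c_[x,y,z]).as_rotvec()); print(a,None if q is None else np.round(q,2))
E
```

```text
cap circle (array([ 0.51510667, -0.23021052]), np.float64(0.06460688976574837))
nut [ 0.56508242 -0.29938456] 0.08521884244032484 -54.08137047931763
open [np.float64(33.997608480571095), np.float64(-15.966175202030609), np.float64(24.925047600045836), np.float64(-9.543051918517781)] [0.06436299 0.06416237 0.03120879 0.03158707]
grip -81.55106116186784 [ 0.51485391 -0.22964845] 0.06512464861625618
scene nut -52.51381780070576
[[-0.96   0.281 -0.   ]
 [ 0.281  0.96  -0.002]
 [-0.    -0.002 -1.   ]]
-180 [-0.51  1.01  1.34  1.97 -1.1   1.17 -1.85]
-165 [-0.51  1.01  1.34  1.97 -1.1   1.17 -1.59]
-150 [-0.51  1.01  1.34  1.97 -1.1   1.17 -1.32]
-135 [-0.42  0.81  1.11  1.97 -0.9   0.97 -1.21]
-120 [-0.3   0.67  0.89  1.96 -0.7   0.85 -1.12]
-105 [-0.44  0.84  1.16  1.97 -0.94  1.01 -0.66]
-90 [-0.43  0.82  1.13  1.97 -0.91  0.99 -0.42]
-75 [-0.42  0.8   1.1   1.97 -0.89  0.97 -0.17]
-60 [-0.4   0.78  1.07  1.97 -0.86  0.95  0.07]
-45 [-0.39  0.76  1.05  1.96 -0.84  0.93  0.31]
-30 [-0.37  0.74  1.02  1.96 -0.81  0.91  0.55]
-15 [-0.36  0.72  0.99  1.96 -0.78  0.9   0.79]
0 [-0.33  0.7   0.94  1.96 -0.75  0.88  1.02]
15 [-0.3   0.67  0.9   1.96 -0.7   0.85  1.24]
30 [-0.23  0.63  0.78  1.96 -0.61  0.81  1.42]
45 [-0.12  0.57  0.62  1.95 -0.48  0.77  1.57]
60 [-0.06  0.56  0.54  1.95 -0.41  0.75  1.77]
75 [-0.05  0.55  0.54  1.95 -0.4   0.75  2.03]
90 [-0.08  0.56  0.57  1.95 -0.43  0.75  2.31]
105 [-0.1   0.57  0.6   1.95 -0.46  0.76  2.6 ]
120 [-0.06  0.55  0.54  1.95 -0.41  0.75  2.82]
135 [ 0.88  0.62 -0.67  1.88  0.52  0.82  2.28]
150 [-0.51  1.01  1.34  1.97 -1.1   1.17 -2.37]
165 [-0.51  1.01  1.34  1.97 -1.1   1.17 -2.11]
180 [-0.51  1.01  1.34  1.97 -1.1   1.17 -1.85]
```

```bash
cat >> h.py <<'E'
from scipy.spatial.transform import Rotation as Ro
def down(a):
    a=np.radians(a); y=[np.cos(a),np.sin(a),0]; z=[0,0,-1]
    return Ro.from_matrix(np.c_[np.cross(y,z),y,z]).as_rotvec()
def yaw():
    y=Ro.from_rotvec(arm.read_orientation()).as_matrix()[:,1]; return np.degrees(np.arctan2(y[1],y[0]))
E
python3 - <<'E'
from h import *
c=[0.5151,-0.2302]
arm.move_pose([*c,.2],down(8.5))
print(arm.read_clock(),arm.read_qpos().round(2))
print(arm.line_to([*c,.071],rate=.1,f_stop=8), arm.read_tool_pos())
arm.grasp(20)
print(arm.read_clock(),arm.read_finger_gap(),arm.read_grasp_force(),arm.read_force().round(1),arm.read_qpos().round(2),yaw())
E
```

```text
3.3083 [-0.28  0.44  0.83  1.88 -0.39  0.99  0.87]
False [ 0.51556032 -0.23038324  0.07160809]
5.8833 0.01581065894867519 19.999018013477325 [ 0.  -0.4 -1.2] [-0.16  0.62  0.69  1.96 -0.57  0.76  1.01] 8.503456461469831
```

```bash
python3 - <<'E'
from h import *
q=arm.read_qpos().copy(); y0=yaw()
for i in range(1,7):
    t=q.copy(); t[6]-=np.radians(62.5)*i/6; arm.movej(t)
    if i in(1,6): print(yaw()-y0,arm.read_force().round(1),arm.read_moment().round(2),arm.read_finger_gap(),arm.read_clock())
arm.hold(.3); arm.gripper_open()
p=arm.read_tool_pos(); arm.line_to([p[0],p[1],.2],rate=.12)
print(arm.read_clock())
arm.move_pose([.45,.1,.3],down(-54)); 
im=arm.snapshot("top"); cv2.imwrite("pics/top1.png",im[...,::-1]); print(arm.read_clock())
cv2.imwrite("pics/c3.png",cv2.resize(im[185:315,315:450,::-1],None,fx=4.4,fy=4.4,interpolation=cv2.INTER_CUBIC))
E
```

```text
-10.215412594858766 [0.3 0.4 0.9] [-0.11  0.06 -0.02] 0.01580356751189583 6.175
-62.093754923511824 [ 0.6 -0.2  0.1] [-0.2   0.09 -0.05] 0.015850937046775194 7.6333
10.3417
11.7083
```

View pics/c3.png

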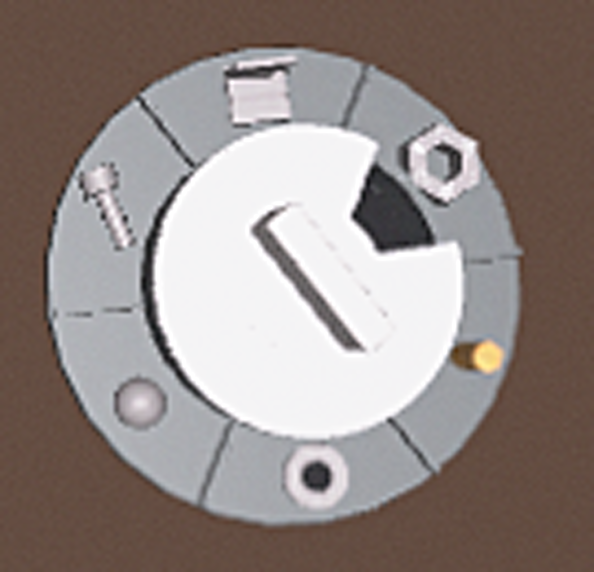

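The opening's corners are now at (377,146), (460,241), (352,213) and (380,251) in the crop, and the opening faces the nut at (445,162). I'll check the angle and hand in if it is good.

```bash
python3 - <<'E'
from h import *
f=lambda p:(np.array(p,float)+.5)/4.4-.5+[315,185]
o=cast("top",f([[377,146],[460,241],[352,213],[380,251]]),.052)-[0.5151,-0.2302]
a=np.degrees(np.arctan2(o[:,1],o[:,0])); print(a,a.mean(),arm.read_force())
if abs(a.mean()+54)<4: print(arm.sign_off())
E
```

```text
[-30.02446308 -77.60393084 -35.67253898 -70.07602283] -53.344238933969535 [-0.04143635  1.0697632  -0.38026386]
the job is handed in; nothing more can be done
None
```

The larger box's cap is turned so its opening points at the hex nut (measured within about 1 degree) and released; the arm is clear, the smaller box's cap was not touched, and the job was handed in at about 12 s.

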